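# Close the coolant tank's filler neck

### The job

Close the blue coolant tank: set the yellow cap level on its filler neck, turn it backwards (anticlockwise from above) until its lugs drop into the thread, then screw it down clockwise until it is fully home against its stop. Turn and press gently: never force the cap when it sticks on a stop or against the neck. Leave the cap on, let go of it, and leave the hammer and the nail tin where they are.

Things in the scene. Friction and masses are not known exactly. Their poses are not given: they have to be found in the camera images.
- cap_grip (a point): Centre of the black cross bar of the yellow cap's T-shaped grip: 56 mm long (this frame's x), 16 thick (y), 24 high (z up), on a 22 mm thick stem with 14 mm free between the bar's underside and the cap's flat top. The cap, about 0.2 kg, 81 mm across, stands upright on the bench; its rim lies 55 mm below this point.
- cap_rim (a point): Centre of the cap's lower rim, axes as cap_grip. Inside the rim are four black lugs, 14 degrees wide and 3.5 mm high, centred on the x and y axes, flush with the rim.
- neck_base (a point): Centre of the aluminium filler neck's foot on the blue tank's flat top, 75 mm above the bench, z up, y along the tank's long side. The neck is 58 mm across, its thread 69; a chamfer at its top, 23 to 29 mm up, centres the cap (1.5 mm play). cap_rim is 22 mm above this point with its lugs on the stop teeth, 18.5 riding on the thread ring, about 10 dropped in the slots, 6 to 7.5 fully home.
- ring_top (a point): Centre of the thread ring's flat top, 18.5 mm above neck_base; axes are the tank's. Every 90 degrees the ring has a 22 degree wide slot, with a stop tooth (3.5 mm high, 7 degrees wide) on its anticlockwise side: lugs reach a slot only by turning the cap backwards (anticlockwise from above), at most 85 degrees. How the slots stand round the neck differs every time and is not given.
- thread_end (a point): On the neck's axis, 7.5 mm above neck_base: where cap_rim comes to lie. From the slots, some 58 to 76 degrees clockwise draw the cap down the last 3 to 4 mm; then the lugs meet a hard stop. Turning takes about 0.05 to 0.25 N m up to there. More than 35 N between cap and neck counts as forcing; that is some 0.6 to 0.7 N m against a stop.
- seal_plate (a joint): Black rubber sealing plate in the neck's mouth, 38 mm across, its top 36 mm above neck_base; 0 m at rest, negative when pressed down by the cap's inside (25 mm above cap_rim). Its spring gives 2.2 N per mm: it pushes the cap up with about 8 N when home.
- claw_hammer: Claw hammer lying on the bench behind the cap, 116 x 298 x 27 mm; a bystander. Origin at the middle of its underside.
- nail_tin: Open grey tin, 75 mm across, 82 mm high, left of the cap; a bystander. Origin at the middle of its underside.
Not all that is in view belongs to the job. Of the things that look like the part that bears cap_grip, the larger one is meant.

How it is judged:
By the outcome, as a careful person would: the job done as asked, in the order asked, and still so for the second after the job is handed in, with the robot touching nothing.
It also fails if it takes over 72 s, if anything falls off the work surface, if the arm or the gripper's body presses on something with over 40 N, if the wrist force passes 120 N, or if a joint passes its speed limit or range.

### The arm

A 7-joint arm with a two-finger parallel gripper is mounted at the origin on a cart in front of the work surface, level with it; the furniture and walls round the work are solid. World frame = base frame: x ahead of the robot, y to its left, z up, the work surface at z = 0. Lengths are in m, angles in rad, forces in N, time in s.
With the tool pointing down it reaches from about 0.425 to 0.925 m from the base axis. Payload 6.8 kg.
Tool frame: the origin (TCP) lies on the mounting face of the last link; the fingertips stand 173 mm ahead of it and the grasp point (between the pads) lies 155 mm ahead of it; z points along the fingers, y is the line along which they close (so a half turn about z gives the same grasp; the last joint's range is limited). The gripper opens to 85 mm and grips with 20 to 120 N. Pads are 22 mm wide; open, the fingers measure 114 mm over their backs; the gripper's body (76 mm by 85 mm) begins 54 mm behind the grasp point. The pads swing forward as they close: fully open they stand 13 mm farther back than shut.
Start: joints at [1.065, 0.477, 0.022, 1.555, -0.011, 1.109, -0.083], TCP at [0.261, -0.622, 0.405] pointing down, gripper open.
Joint ranges: [-2.96, 2.96], [-0.34, 2.1], [-1.41, 1.46], [0.24, 2.44], [-1.37, 4.51], [0.17, 1.92], [-2.96, 2.96]. Speed limits (rad/s): [2.39, 2.39, 3.14, 3.14, 3.14, 3.14, 3.14].

### API

Orientations are given as a rotation vector (axis times angle).
In Python, from bench import r gives the robot as it stands.
- The arm moves only by the tool arm_command, never from a script. Its argument "plan" is a list of rows, each an object of numbers: "claw": the closure, from 0 (fully open) to 1 (shut); "tx", "ty", "tz": the shift along the tool's x, y, z in m; "ax", "ay", "az": the turn, a rotation vector about the tool's x, y, z in degrees. A call has exactly 10 rows; each row shifts and turns the commanded pose from where the row before left it, along the tool's axes as they then stand; what a row does not reach is not made up. A row lasts 1/12 s, in which the tool goes at most 41.7 mm and 7.16 degrees, less where a joint would pass 70% of its speed; a pose out of reach is approached as far as the arm can. A call is refused whole if a number of a shift passes 0.0417 or a number of a turn 7.16, either way. A call with a gripper value outside its range is refused whole. The fingers move at their own pace and stop on an object; "squeeze" is the grip in N (left out, the last holds). Time passes only in rows, so rows that do not move let the fingers close, or fill a call up. It gives the time, the measured TCP pose, the force, the opening and the grip force at its end, in the units of the state.
- r.get_obs(): the state, without advancing time (a new reading comes with each control period).
- r.grab_frame(name): name is "side" or "top"; returns the picture (480x640x3 uint8, red, green, blue); there is no depth.
- r.camera_model(name): a dict with "fx", "fy", "cx", "cy" (pixels), "position" and "orientation" of the camera in the world. Camera axes: x right, y up, looking along -z (the intrinsics and any distortion apply to the point x, -y, -z); pixel columns grow to the right and rows downward; lengths in m; the calibration is good to about 2 mm. A picture is of the moment at which its call begins. camera_model takes no time and is no camera call.
- r.hand_in(): hands the job in; it is judged then, once.
Trained networks look in the newest picture that a camera, given by its name, has taken for a name from the list of things; names that differ only in an ending like _2 or _b are one class to them, and where a whole thing is asked for, a point or a joint stands for the part that bears it (a point fixed in the world has none). Each returns a list of dicts, best first, with "confidence" (0 to 1); they miss things now and then, are a little off and sometimes report something else, mostly with a low value. They report only what shows in the picture. A call takes as long as a camera call. They do not tell look-alikes from the thing itself.
- r.boxes_of(target, camera): "location" ([x, y, z] in m, in the coordinates of the camera as it stood for that picture, good to about 4 mm: the middle of the surface that is visible of it).
- r.tip_of(target, camera): "location" ([x, y, z] in m, in the coordinates of the camera as it stood for that picture, good to about 4 mm: a listed point, or the origin of a listed thing).
The state is a dict: "clock": time; "joints": joint angles; "qvel": joint speeds; "tau": joint torques, N m; "tcp_pos": TCP position; "orientation": TCP orientation; "contact_force": force on the tool from outside, world axes, zero at the start; "moment": the same for the moment, N m; "grip_width": finger opening in m; "gripper_force": force on a finger pad.
Only numpy, scipy, OpenCV 4.12 (cv2) and the standard library are available. Lean on these libraries where they do the work, as an engineer would, in place of code of your own. Each camera call takes 0.05 s, during which the arm holds its last target. There are 200 camera calls.

## Working session

There is one attempt and no reset: what is moved stays moved. The work goes in short steps, Python scripts to look and compute and a tool call to move; the robot and the scene stay as the last step left them, time stands still between calls to the robot, and variables do not carry over. Pictures are saved under pics/ and viewed, at most 10 in all, crops included, and the job is handed in when it is done.

Besides the shell and the picture viewer there is one more tool, called after "Call:" by a JSON object that holds its "fn" and its "kwargs", one argument or row to a line. arm_command: Moves the arm, as the interface text tells. Its arguments: {"type":"object","properties":{"plan":{"type":"array","items":{"type":"object","properties":{"claw":{"type":"number"},"tx":{"type":"number"},"ty":{"type":"number"},"tz":{"type":"number"},"ax":{"type":"number"},"ay":{"type":"number"},"az":{"type":"number"}}}},"squeeze":{"type":"number"}},"required":["plan"]}

```bash
mkdir -p pics; cat > h.py <<'E'
import numpy as np, cv2
from bench import r
from scipy.spatial.transform import Rotation as R
def cam(n):
    m=r.camera_model(n); o=np.array(m['orientation'],float)
    Rm=o if o.shape==(3,3) else (R.from_rotvec(o).as_matrix() if o.size==3 else R.from_quat(o).as_matrix())
    return m,Rm,np.array(m['position'])
def w(n,p):
    m,Rm,t=cam(n); return Rm@np.array(p)+t
def proj(n,P):
    m,Rm,t=cam(n); c=Rm.T@(np.array(P)-t); return m['cx']+m['fx']*c[0]/-c[2], m['cy']+m['fy']*-c[1]/-c[2]
def ray(n,u,v,z):
    m,Rm,t=cam(n); d=Rm@np.array([(u-m['cx'])/m['fx'],-(v-m['cy'])/m['fy'],-1]); return t+d*(z-t[2])/d[2]
def snap(n,f):
    im=r.grab_frame(n); cv2.imwrite('pics/'+f,im[:,:,::-1]); return im
E
python3 - <<'E'
from h import *
np.set_printoptions(precision=4,suppress=True)
o=r.get_obs(); print(o)
for n in('side','top'):
    print(r.camera_model(n)); snap(n,n+'0.png')
    for t in('cap_grip','cap_rim','neck_base','ring_top','claw_hammer','nail_tin'):
        print(n,t,[(w(n,d['location']),round(d['confidence'],2)) for d in r.tip_of(t,n)][:4])
E
```

```text
{'clock': 0.0, 'joints': array([ 1.0649,  0.4778,  0.0223,  1.5564, -0.0115,  1.1093, -0.0831]), 'qvel': array([ 0.0009, -0.0002,  0.0002,  0.0012, -0.0006, -0.0004, -0.0001]), 'tau': array([ -0.0002, -59.6452,   1.6081, -28.1202,   0.0125,   0.0093,
         0.    ]), 'tcp_pos': array([ 0.2614, -0.6221,  0.4038]), 'orientation': array([-3.078 , -0.6204,  0.0008]), 'contact_force': array([-0.3677,  0.0334,  0.1403]), 'moment': array([ 0.0062, -0.0011, -0.0046]), 'gripper_force': 0.0, 'grip_width': 0.08568834550695094}
{'fx': 595.6411233077399, 'fy': 595.6411233077399, 'cx': 311.4784216769715, 'cy': 231.77162103936536, 'position': array([0.4375, 0.6645, 0.4886]), 'orientation': array([ 0.1788, -1.5482, -2.468 ])}
side cap_grip [(array([ 0.6425, -0.2745,  0.0393]), 0.91), (array([ 0.6243, -0.1571,  0.0514]), 0.66)]
side cap_rim [(array([ 0.6287, -0.1601, -0.0034]), 0.86), (array([ 0.6424, -0.2811,  0.0037]), 0.8)]
side neck_base [(array([ 0.4849, -0.4189,  0.0778]), 0.77)]
side ring_top [(array([ 0.4841, -0.4159,  0.0935]), 0.78)]
side claw_hammer [(array([ 0.751 , -0.1344, -0.0014]), 0.68)]
side nail_tin [(array([ 0.6706,  0.0666, -0.0029]), 0.68)]
{'fx': 467.9640344633901, 'fy': 467.9640344633901, 'cx': 315.3586723899154, 'cy': 242.4872453300557, 'position': array([ 0.5408, -0.1599,  0.9751]), 'orientation': array([ 0.0744, -0.0862, -1.5418])}
top cap_grip [(array([ 0.643 , -0.2766,  0.0391]), 0.83), (array([ 0.6273, -0.1572,  0.0561]), 0.67)]
top cap_rim [(array([ 0.6255, -0.1562,  0.0025]), 0.98), (array([ 0.6428, -0.2784,  0.0021]), 0.75), (array([ 0.7492, -0.138 , -0.0007]), 0.72)]
top neck_base [(array([ 0.4834, -0.4153,  0.0754]), 0.61)]
top ring_top [(array([ 0.4828, -0.4178,  0.0926]), 0.56)]
top claw_hammer [(array([ 0.7454, -0.1371, -0.0011]), 0.87)]
top nail_tin [(array([0.6731, 0.068 , 0.0034]), 0.92)]
```

View pics/top0.png

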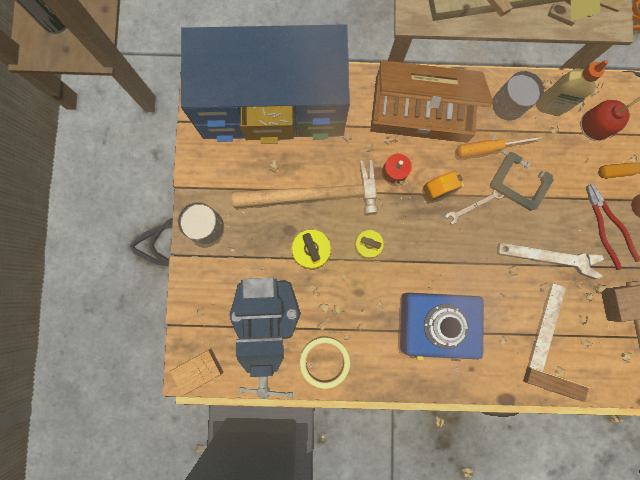

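View pics/side0.png

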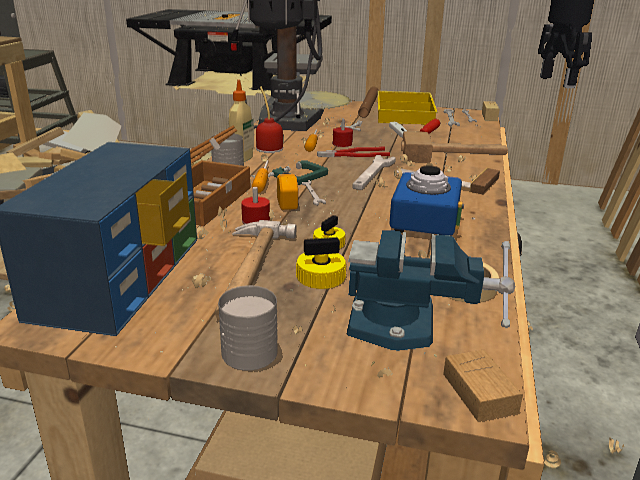

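The top view shows the large yellow cap at about (311,248), its small look-alike at (370,243) and the tank neck at (446,326). The vise is at (265,310). In the side view, the large cap is in front at (321,265). Next I measure the bar angle and the slot layout.

```bash
python3 - <<'E'
from h import *
np.set_printoptions(precision=4,suppress=True)
im=cv2.imread('pics/top0.png')[:,:,::-1]
hs=cv2.cvtColor(im,cv2.COLOR_RGB2HSV)
c=im[225:272,288:336]; m=(c.max(2)<90).astype(np.uint8)
n,l,s,ce=cv2.connectedComponentsWithStats(m); k=1+s[1:,4].argmax()
pts=np.argwhere(l==k)[:,::-1].astype(np.float32)+[288,225]
rc=cv2.minAreaRect(pts.astype(np.float32)); print(rc)
b=cv2.boxPoints(rc); W=np.array([ray('top',*p,0.067)[:2] for p in b]); print(W, W.mean(0))
P=np.array([ray('top',*p,0.067)[:2] for p in pts]); u,sv,v=np.linalg.svd(P-P.mean(0)); print(P.mean(0),np.degrees(np.arctan2(v[0,1],v[0,0])))
y=(hs[...,0]>25)&(hs[...,0]<35)&(hs[...,1]>150); 
# tank top
t=((hs[...,0]>105)&(hs[...,0]<125)&(hs[...,1]>120))[280:375,390:495].astype(np.uint8)
pp=np.argwhere(t)[:,::-1].astype(np.float32)+[390,280]; rt=cv2.minAreaRect(pp.astype(np.float32)); print(rt,[ray('top',*p,.075)[:2] for p in cv2.boxPoints(rt)])
print('vise',ray('top',258,280,.12),ray('top',258,280,.16), 'proj neck',proj('top',[.484,-.417,.0935]),'grip',proj('top',[.626,-.157,.055]))
a=cv2.resize(im[290:362,398:492],(752,576),interpolation=cv2.INTER_CUBIC); cv2.imwrite('pics/neck.png',a[:,:,::-1])
E
```

```text
((309.0000305175781, 247.5), (27.72724151611328, 6.7082037925720215), 63.43495178222656)
[[ 0.6451 -0.1349]
 [ 0.6513 -0.1464]
 [ 0.6035 -0.1719]
 [ 0.5973 -0.1604]] [ 0.6243 -0.1534]
[ 0.6224 -0.1526] -154.15081037425685
((425.0, 324.4999694824219), (56.99999237060547, 29.999996185302734), 90.0) [array([ 0.5357, -0.3494]), array([ 0.5373, -0.407 ]), array([ 0.4301, -0.4069]), array([ 0.4286, -0.3501])]
vise [ 0.5574 -0.0627  0.12  ] [ 0.5566 -0.0673  0.16  ] proj neck (np.float64(448.09032905228173), np.float64(324.99174525336184)) grip (np.float64(310.8654453641292), np.float64(247.22448903635762))
```

View pics/neck.png

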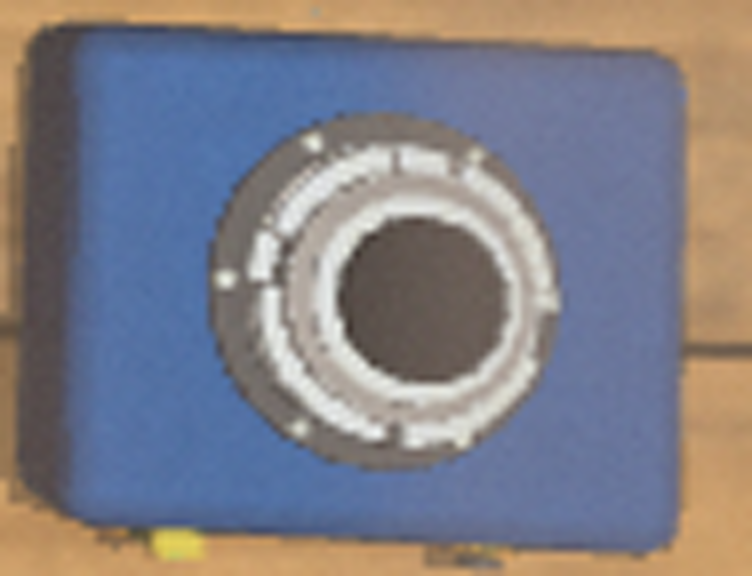

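The crop shows the neck ring at crop centre (405,298). There are faint gaps near (395,160), (265,275), (395,435) and (550,300), so the slots are only roughly readable and I'll find them by feel. I move above the cap first, then refine the positions by averaging.

Call:
{"fn": "arm_command", "kwargs": {
  "plan": [
    {"claw": 0, "tx": 0.026, "ty": -0.0144},
    {"tx": 0.026, "ty": -0.0144},
    {"tx": 0.026, "ty": -0.0144},
    {"tx": 0.026, "ty": -0.0144},
    {"tx": 0.026, "ty": -0.0144},
    {"tx": 0.026, "ty": -0.0144},
    {"tx": 0.026, "ty": -0.0144},
    {"tx": 0.026, "ty": -0.0144},
    {"tx": 0.026, "ty": -0.0144},
    {"tx": 0.026, "ty": -0.0144}
  ],
  "squeeze": 40
}}

```text
invalid input at $.plan[0]: expected keys claw, tx, ty, tz, ax, ay, az
```

```bash
cat >> h.py <<'E'
def est(t,near,k=4,rad=.05):
    out=[]
    for n in('side','top'):
        L=[]
        for _ in range(k):
            r.grab_frame(n)
            for d in r.tip_of(t,n):
                p=w(n,d['location'])
                if np.linalg.norm(p-near)<rad: L.append(p)
        if L: out.append(np.mean(L,0)); print(t,n,out[-1].round(4),np.std(L,0).round(4),len(L))
    m=np.mean(out,0); print(t,m.round(4)); return m
def st():
    o=r.get_obs(); Rm=R.from_rotvec(o['orientation']).as_matrix()
    print('t',round(o['clock'],2),'tcp',o['tcp_pos'].round(4),'yaw',np.degrees(np.arctan2(Rm[1,0],Rm[0,0])).round(2),'z',Rm[:,2].round(4),'F',np.round(o['contact_force'],1),'M',np.round(o['moment'],2),'w',round(o['grip_width'],4),'g',round(o['gripper_force'],1),'j7',o['joints'][6].round(2)); return o,Rm
def to(P,yaw=None):
    "tool-axes shift (before turn) to bring TCP to P; turn az deg"
    o,Rm=st(); print('shift mm',(1e3*Rm.T@(np.array(P)-o['tcp_pos'])).round(1), end=' ')
    if yaw is not None: print('az',-(yaw-np.degrees(np.arctan2(Rm[1,0],Rm[0,0]))))
E
python3 - <<'E'
from h import *
g=est('cap_grip',[.6255,-.157,.055]); 
c=est('cap_rim',[.6255,-.157,.0])
n=est('neck_base',[.484,-.417,.075]); q=est('ring_top',[.484,-.417,.0935])
to([g[0],g[1],.30],25.8)
E
```

```text
cap_grip side [ 0.6246 -0.1568  0.0525] [0.0011 0.0018 0.0011] 4
cap_grip top [ 0.6282 -0.1565  0.0563] [0.0015 0.0007 0.002 ] 4
cap_grip [ 0.6264 -0.1567  0.0544]
cap_rim side [ 0.6274 -0.1558 -0.0049] [0.0007 0.0008 0.001 ] 4
cap_rim top [ 0.6245 -0.1539  0.0011] [0.0009 0.0018 0.0006] 4
cap_rim [ 0.626  -0.1549 -0.0019]
neck_base side [ 0.4841 -0.4197  0.0736] [0.002 0.001 0.002] 4
neck_base top [ 0.4831 -0.4158  0.0745] [0.001  0.0016 0.0009] 4
neck_base [ 0.4836 -0.4178  0.0741]
ring_top side [ 0.4815 -0.4179  0.0917] [0.0008 0.001  0.0049] 5
ring_top top [ 0.4809 -0.4164  0.0913] [0.0013 0.0021 0.0073] 5
ring_top [ 0.4812 -0.4172  0.0915]
t 3.9 tcp [ 0.2615 -0.6223  0.4047] yaw 22.79 z [-0.  0. -1.] F [-0.4 -0.2  0.6] M [ 0.   -0.04  0.01] w 0.0854 g 0.0 j7 -0.08
shift mm [ 516.8 -287.9  104.7] az -3.006085451500713
```

Call:
{"fn": "arm_command", "kwargs": {
  "plan": [
    {"claw": 0, "tx": 0.026, "ty": -0.0144, "tz": 0, "ax": 0, "ay": 0, "az": 0},
    {"claw": 0, "tx": 0.026, "ty": -0.0144, "tz": 0, "ax": 0, "ay": 0, "az": 0},
    {"claw": 0, "tx": 0.026, "ty": -0.0144, "tz": 0, "ax": 0, "ay": 0, "az": 0},
    {"claw": 0, "tx": 0.026, "ty": -0.0144, "tz": 0, "ax": 0, "ay": 0, "az": 0},
    {"claw": 0, "tx": 0.026, "ty": -0.0144, "tz": 0, "ax": 0, "ay": 0, "az": 0},
    {"claw": 0, "tx": 0.026, "ty": -0.0144, "tz": 0, "ax": 0, "ay": 0, "az": 0},
    {"claw": 0, "tx": 0.026, "ty": -0.0144, "tz": 0, "ax": 0, "ay": 0, "az": 0},
    {"claw": 0, "tx": 0.026, "ty": -0.0144, "tz": 0, "ax": 0, "ay": 0, "az": 0},
    {"claw": 0, "tx": 0.026, "ty": -0.0144, "tz": 0, "ax": 0, "ay": 0, "az": 0},
    {"claw": 0, "tx": 0.026, "ty": -0.0144, "tz": 0, "ax": 0, "ay": 0, "az": 0}
  ],
  "squeeze": 40
}}

```text
clock: 4.73
tcp_pos: [0.4461, -0.3876, 0.4049]
orientation: [3.079, 0.621, 0.0]
contact_force: [0.4, -0.2, 0.2]
grip_width: 0.0855
gripper_force: 0.0
```

Call:
{"fn": "arm_command", "kwargs": {
  "plan": [
    {"claw": 0, "tx": 0.026, "ty": -0.0144, "tz": 0, "ax": 0, "ay": 0, "az": 0},
    {"claw": 0, "tx": 0.026, "ty": -0.0144, "tz": 0, "ax": 0, "ay": 0, "az": 0},
    {"claw": 0, "tx": 0.026, "ty": -0.0144, "tz": 0.01, "ax": 0, "ay": 0, "az": 0},
    {"claw": 0, "tx": 0.026, "ty": -0.0144, "tz": 0.015, "ax": 0, "ay": 0, "az": 0},
    {"claw": 0, "tx": 0.026, "ty": -0.0144, "tz": 0.015, "ax": 0, "ay": 0, "az": 0},
    {"claw": 0, "tx": 0.026, "ty": -0.0144, "tz": 0.015, "ax": 0, "ay": 0, "az": 0},
    {"claw": 0, "tx": 0.026, "ty": -0.0144, "tz": 0.015, "ax": 0, "ay": 0, "az": 0},
    {"claw": 0, "tx": 0.026, "ty": -0.0144, "tz": 0.015, "ax": 0, "ay": 0, "az": 0},
    {"claw": 0, "tx": 0.026, "ty": -0.0144, "tz": 0.015, "ax": 0, "ay": 0, "az": 0},
    {"claw": 0, "tx": 0.023, "ty": -0.0144, "tz": 0.005, "ax": 0, "ay": 0, "az": -3}
  ]
}}

```text
clock: 5.57
tcp_pos: [0.627, -0.1547, 0.2974]
orientation: [-3.061, -0.702, 0.004]
contact_force: [-0.0, 0.1, -0.1]
grip_width: 0.0859
gripper_force: 0.0
```

```bash
python3 - <<'E'
from h import *
to([.626,-.156,.210],25.8)
E
```

```text
t 5.57 tcp [ 0.627  -0.1547  0.2974] yaw 25.82 z [-2.7e-03  7.0e-04 -1.0e+00] F [-0.   0.1 -0.1] M [-0.01 -0.02 -0.01] w 0.0859 g 0.0 j7 -1.06
shift mm [-1.2  0.9 87.4] az 0.01743571295090618
```

Call:
{"fn": "arm_command", "kwargs": {
  "plan": [
    {"claw": 0, "tx": -0.001, "ty": 0.001, "tz": 0.01, "ax": 0, "ay": 0, "az": 0},
    {"claw": 0, "tx": 0, "ty": 0, "tz": 0.012, "ax": 0, "ay": 0, "az": 0},
    {"claw": 0, "tx": 0, "ty": 0, "tz": 0.012, "ax": 0, "ay": 0, "az": 0},
    {"claw": 0, "tx": 0, "ty": 0, "tz": 0.012, "ax": 0, "ay": 0, "az": 0},
    {"claw": 0, "tx": 0, "ty": 0, "tz": 0.012, "ax": 0, "ay": 0, "az": 0},
    {"claw": 0, "tx": 0, "ty": 0, "tz": 0.012, "ax": 0, "ay": 0, "az": 0},
    {"claw": 0, "tx": 0, "ty": 0, "tz": 0.008, "ax": 0, "ay": 0, "az": 0},
    {"claw": 0, "tx": 0, "ty": 0, "tz": 0.006, "ax": 0, "ay": 0, "az": 0},
    {"claw": 0, "tx": 0, "ty": 0, "tz": 0.003, "ax": 0, "ay": 0, "az": 0},
    {"claw": 0, "tx": 0, "ty": 0, "tz": 0, "ax": 0, "ay": 0, "az": 0}
  ],
  "squeeze": 40
}}

```text
clock: 6.4
tcp_pos: [0.6259, -0.1579, 0.212]
orientation: [-3.062, -0.701, 0.001]
contact_force: [-0.4, 0.3, 0.7]
grip_width: 0.085
gripper_force: 0.0
```

Call:
{"fn": "arm_command", "kwargs": {
  "plan": [
    {"claw": 0.5, "tx": 0, "ty": 0, "tz": 0, "ax": 0, "ay": 0, "az": 0},
    {"claw": 0.7, "tx": 0, "ty": 0, "tz": 0, "ax": 0, "ay": 0, "az": 0},
    {"claw": 1, "tx": 0, "ty": 0, "tz": 0, "ax": 0, "ay": 0, "az": 0},
    {"claw": 1, "tx": 0, "ty": 0, "tz": 0, "ax": 0, "ay": 0, "az": 0},
    {"claw": 1, "tx": 0, "ty": 0, "tz": 0, "ax": 0, "ay": 0, "az": 0},
    {"claw": 1, "tx": 0, "ty": 0, "tz": 0, "ax": 0, "ay": 0, "az": 0},
    {"claw": 1, "tx": 0, "ty": 0, "tz": 0, "ax": 0, "ay": 0, "az": 0},
    {"claw": 1, "tx": 0, "ty": 0, "tz": 0, "ax": 0, "ay": 0, "az": 0},
    {"claw": 1, "tx": 0, "ty": 0, "tz": 0, "ax": 0, "ay": 0, "az": 0},
    {"claw": 1, "tx": 0, "ty": 0, "tz": 0, "ax": 0, "ay": 0, "az": 0}
  ],
  "squeeze": 60
}}

```text
clock: 7.23
tcp_pos: [0.6263, -0.1579, 0.2134]
orientation: [3.062, 0.701, 0.001]
contact_force: [-1.3, -0.1, 6.7]
grip_width: 0.0174
gripper_force: 58.5
```

```bash
python3 - <<'E'
from h import *
st(); snap('top','t1.png'); im=snap('side','s1.png')
cv2.imwrite('pics/s1c.png',cv2.resize(im[180:330,240:440],(800,600))[:,:,::-1])
E
```

```text
t 7.23 tcp [ 0.6263 -0.1579  0.2134] yaw 25.79 z [ 7.e-04 -2.e-04 -1.e+00] F [-1.3 -0.1  6.7] M [ 0.01  0.31 -0.05] w 0.0174 g 58.5 j7 -1.08
```

View pics/s1c.png

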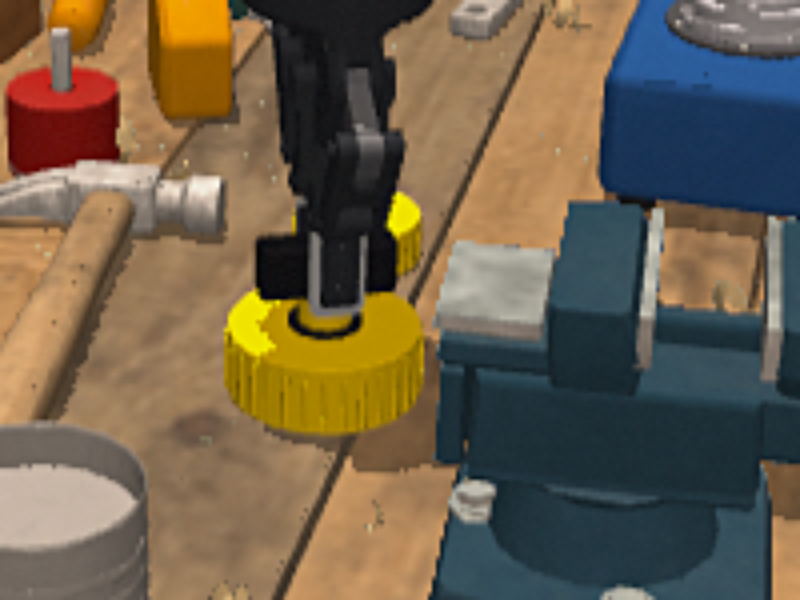

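The crop shows the fingers gripping the black bar at about (330,270), close to its middle, with the cap still upright. Lifting.

Call:
{"fn": "arm_command", "kwargs": {
  "plan": [
    {"claw": 1, "tx": 0, "ty": 0, "tz": -0.005, "ax": 0, "ay": 0, "az": 0},
    {"claw": 1, "tx": 0, "ty": 0, "tz": -0.01, "ax": 0, "ay": 0, "az": 0},
    {"claw": 1, "tx": 0, "ty": 0, "tz": -0.015, "ax": 0, "ay": 0, "az": 0},
    {"claw": 1, "tx": 0, "ty": 0, "tz": -0.02, "ax": 0, "ay": 0, "az": 0},
    {"claw": 1, "tx": 0, "ty": 0, "tz": -0.02, "ax": 0, "ay": 0, "az": 0},
    {"claw": 1, "tx": 0, "ty": 0, "tz": -0.02, "ax": 0, "ay": 0, "az": 0},
    {"claw": 1, "tx": 0, "ty": 0, "tz": -0.02, "ax": 0, "ay": 0, "az": 0},
    {"claw": 1, "tx": 0, "ty": 0, "tz": -0.015, "ax": 0, "ay": 0, "az": 0},
    {"claw": 1, "tx": 0, "ty": 0, "tz": -0.01, "ax": 0, "ay": 0, "az": 0},
    {"claw": 1, "tx": 0, "ty": 0, "tz": -0.005, "ax": 0, "ay": 0, "az": 0}
  ]
}}

```text
clock: 8.17
tcp_pos: [0.6263, -0.1579, 0.3546]
orientation: [3.061, 0.701, 0.003]
contact_force: [0.1, -0.3, -1.9]
grip_width: 0.0176
gripper_force: 58.7
```

```bash
python3 - <<'E'
from h import *
o,_=st()
p=o['tcp_pos']-[0,0,.155]
est('cap_grip',p,3); est('cap_rim',p-[0,0,.055],3)
to([.4825,-.4175,.355],35)
E
```

```text
t 8.17 tcp [ 0.6263 -0.1579  0.3546] yaw 25.79 z [ 2.2e-03 -4.0e-04 -1.0e+00] F [ 0.1 -0.3 -1.9] M [ 0.03 -0.02  0.03] w 0.0176 g 58.7 j7 -1.05
cap_grip side [ 0.6247 -0.1565  0.194 ] [0.0006 0.001  0.0003] 3
cap_grip [ 0.6247 -0.1565  0.194 ]
cap_rim side [ 0.627  -0.1569  0.1352] [0.0016 0.0004 0.0003] 3
cap_rim [ 0.627  -0.1569  0.1352]
t 9.37 tcp [ 0.6261 -0.1578  0.3528] yaw 25.79 z [ 1.e-04 -0.e+00 -1.e+00] F [-1.  -0.1 -1.6] M [-0.02  0.08  0.01] w 0.0177 g 58.7 j7 -1.05
shift mm [-242.3  171.3   -2.3] az -9.208559497253379
```

Call:
{"fn": "arm_command", "kwargs": {
  "plan": [
    {"claw": 1, "tx": -0.01, "ty": 0.007, "tz": 0, "ax": 0, "ay": 0, "az": 0},
    {"claw": 1, "tx": -0.024, "ty": 0.017, "tz": 0, "ax": 0, "ay": 0, "az": 0},
    {"claw": 1, "tx": -0.027, "ty": 0.019, "tz": 0, "ax": 0, "ay": 0, "az": 0},
    {"claw": 1, "tx": -0.027, "ty": 0.019, "tz": 0, "ax": 0, "ay": 0, "az": 0},
    {"claw": 1, "tx": -0.027, "ty": 0.019, "tz": 0, "ax": 0, "ay": 0, "az": 0},
    {"claw": 1, "tx": -0.027, "ty": 0.019, "tz": 0, "ax": 0, "ay": 0, "az": 0},
    {"claw": 1, "tx": -0.027, "ty": 0.019, "tz": 0, "ax": 0, "ay": 0, "az": 0},
    {"claw": 1, "tx": -0.027, "ty": 0.019, "tz": 0, "ax": 0, "ay": 0, "az": 0},
    {"claw": 1, "tx": -0.027, "ty": 0.019, "tz": 0, "ax": 0, "ay": 0, "az": 0},
    {"claw": 1, "tx": -0.019, "ty": 0.014, "tz": 0, "ax": 0, "ay": 0, "az": -5}
  ]
}}

```text
clock: 10.2
tcp_pos: [0.4794, -0.4209, 0.3528]
orientation: [3.029, 0.828, -0.003]
contact_force: [-0.2, -0.5, -2.6]
grip_width: 0.0176
gripper_force: 58.8
```

Call:
{"fn": "arm_command", "kwargs": {
  "plan": [
    {"claw": 1, "tx": 0, "ty": 0, "tz": 0, "ax": 0, "ay": 0, "az": -4},
    {"claw": 1, "tx": 0, "ty": 0, "tz": 0, "ax": 0, "ay": 0, "az": 0},
    {"claw": 1, "tx": 0, "ty": 0, "tz": 0, "ax": 0, "ay": 0, "az": 0},
    {"claw": 1, "tx": 0, "ty": 0, "tz": 0, "ax": 0, "ay": 0, "az": 0},
    {"claw": 1, "tx": 0, "ty": 0, "tz": 0, "ax": 0, "ay": 0, "az": 0},
    {"claw": 1, "tx": 0, "ty": 0, "tz": 0, "ax": 0, "ay": 0, "az": 0},
    {"claw": 1, "tx": 0, "ty": 0, "tz": 0, "ax": 0, "ay": 0, "az": 0},
    {"claw": 1, "tx": 0, "ty": 0, "tz": 0, "ax": 0, "ay": 0, "az": 0},
    {"claw": 1, "tx": 0, "ty": 0, "tz": 0, "ax": 0, "ay": 0, "az": 0},
    {"claw": 1, "tx": 0, "ty": 0, "tz": 0, "ax": 0, "ay": 0, "az": 0}
  ]
}}

```text
clock: 11.03
tcp_pos: [0.4827, -0.417, 0.3527]
orientation: [2.998, 0.939, -0.0]
contact_force: [0.3, 0.2, -2.9]
grip_width: 0.017
gripper_force: 58.8
```

```bash
python3 - <<'E'
from h import *
o,_=st()
p=o['tcp_pos']-[0,0,.155]
est('cap_grip',p,2); est('cap_rim',p-[0,0,.055],2); est('ring_top',[.482,-.417,.0935],2)
im=snap('side','s2.png'); cv2.imwrite('pics/s2c.png',cv2.resize(im[130:230,370:500],(780,600))[:,:,::-1])
to([.4825,-.4175,.35],35)
E
```

```text
t 11.03 tcp [ 0.4827 -0.417   0.3527] yaw 34.8 z [-0.e+00 -1.e-04 -1.e+00] F [ 0.3  0.2 -2.9] M [-0.04 -0.03  0.01] w 0.017 g 58.8 j7 -0.41
cap_grip side [ 0.4819 -0.4168  0.1931] [0.0014 0.0024 0.    ] 2
cap_grip top [ 0.4833 -0.4122  0.1938] [0. 0. 0.] 1
cap_grip [ 0.4826 -0.4145  0.1935]
cap_rim side [ 0.4835 -0.4161  0.1352] [0.     0.001  0.0004] 2
cap_rim top [ 0.4808 -0.4164  0.139 ] [0. 0. 0.] 1
cap_rim [ 0.4821 -0.4162  0.1371]
ring_top side [ 0.4814 -0.4182  0.0943] [0.     0.0004 0.0017] 2
ring_top [ 0.4814 -0.4182  0.0943]
t 12.28 tcp [ 0.4826 -0.4171  0.3527] yaw 34.79 z [ 1.e-04 -0.e+00 -1.e+00] F [-0.1  0.3 -1.8] M [-0.01 -0.04 -0.02] w 0.0178 g 58.8 j7 -0.41
shift mm [-0.3  0.2  2.7] az -0.20876013836709006
```

View pics/s2c.png

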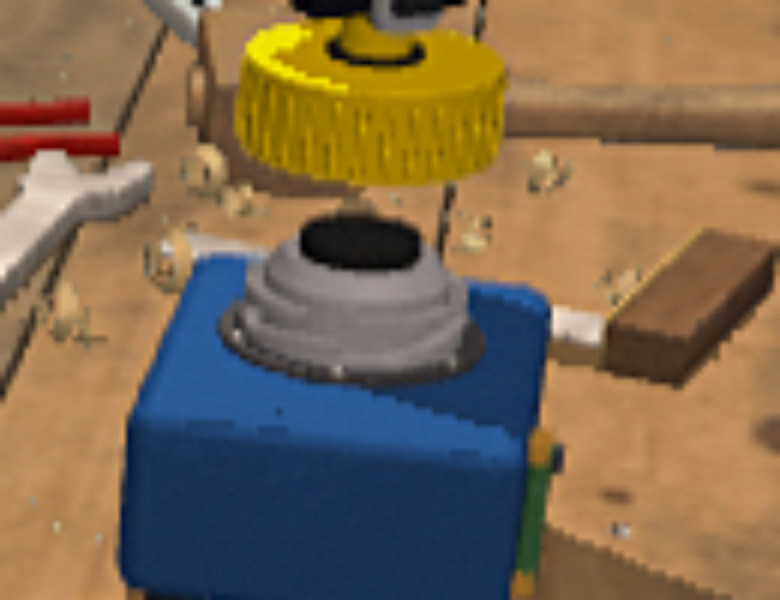

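The crop shows the cap straight above the neck, with cap centre column about 371 against a projected neck axis of about 371. I lower it with a 1 mm lateral correction.

Call:
{"fn": "arm_command", "kwargs": {
  "plan": [
    {"claw": 1, "tx": -0.001, "ty": 0.0007, "tz": 0.004, "ax": 0, "ay": 0, "az": 0},
    {"claw": 1, "tx": 0, "ty": 0, "tz": 0.006, "ax": 0, "ay": 0, "az": 0},
    {"claw": 1, "tx": 0, "ty": 0, "tz": 0.006, "ax": 0, "ay": 0, "az": 0},
    {"claw": 1, "tx": 0, "ty": 0, "tz": 0.006, "ax": 0, "ay": 0, "az": 0},
    {"claw": 1, "tx": 0, "ty": 0, "tz": 0.005, "ax": 0, "ay": 0, "az": 0},
    {"claw": 1, "tx": 0, "ty": 0, "tz": 0.004, "ax": 0, "ay": 0, "az": 0},
    {"claw": 1, "tx": 0, "ty": 0, "tz": 0.003, "ax": 0, "ay": 0, "az": 0},
    {"claw": 1, "tx": 0, "ty": 0, "tz": 0.002, "ax": 0, "ay": 0, "az": 0},
    {"claw": 1, "tx": 0, "ty": 0, "tz": 0.002, "ax": 0, "ay": 0, "az": 0},
    {"claw": 1, "tx": 0, "ty": 0, "tz": 0.001, "ax": 0, "ay": 0, "az": 0}
  ]
}}

```text
clock: 13.12
tcp_pos: [0.4822, -0.4183, 0.3136]
orientation: [2.998, 0.939, 0.0]
contact_force: [1.0, 0.5, -2.1]
grip_width: 0.0173
gripper_force: 58.8
```

```bash
python3 -c "
from h import *
to([.4815,-.418,.310],35)"
```

```text
t 13.12 tcp [ 0.4822 -0.4183  0.3136] yaw 34.79 z [ 0. -0. -1.] F [ 1.   0.5 -2.1] M [ 0.02 -0.04  0.01] w 0.0173 g 58.8 j7 -0.42
shift mm [-0.4 -0.6  3.6] az -0.2079761011746868
```

Call:
{"fn": "arm_command", "kwargs": {
  "plan": [
    {"claw": 1, "tx": 0, "ty": 0, "tz": 0.001, "ax": 0, "ay": 0, "az": 0},
    {"claw": 1, "tx": 0, "ty": 0, "tz": 0.001, "ax": 0, "ay": 0, "az": 0},
    {"claw": 1, "tx": 0, "ty": 0, "tz": 0.001, "ax": 0, "ay": 0, "az": 0},
    {"claw": 1, "tx": 0, "ty": 0, "tz": 0.001, "ax": 0, "ay": 0, "az": 0},
    {"claw": 1, "tx": 0, "ty": 0, "tz": 0, "ax": 0, "ay": 0, "az": 0},
    {"claw": 1, "tx": 0, "ty": 0, "tz": 0, "ax": 0, "ay": 0, "az": 0},
    {"claw": 1, "tx": 0, "ty": 0, "tz": 0, "ax": 0, "ay": 0, "az": 0},
    {"claw": 1, "tx": 0, "ty": 0, "tz": 0, "ax": 0, "ay": 0, "az": 0},
    {"claw": 1, "tx": 0, "ty": 0, "tz": 0, "ax": 0, "ay": 0, "az": 0},
    {"claw": 1, "tx": 0, "ty": 0, "tz": 0, "ax": 0, "ay": 0, "az": 0}
  ]
}}

```text
clock: 13.95
tcp_pos: [0.4822, -0.4182, 0.3097]
orientation: [-2.998, -0.939, 0.0]
contact_force: [-1.1, -0.7, -2.4]
grip_width: 0.0177
gripper_force: 58.8
```

```bash
python3 -c "
from h import *
st()"
```

```text
t 13.95 tcp [ 0.4822 -0.4182  0.3097] yaw 34.79 z [-1.e-04  1.e-04 -1.e+00] F [-1.1 -0.7 -2.4] M [0.07 0.11 0.01] w 0.0177 g 58.8 j7 -0.42
```

Call:
{"fn": "arm_command", "kwargs": {
  "plan": [
    {"claw": 1, "tx": 0, "ty": 0, "tz": 0.001, "ax": 0, "ay": 0, "az": 0},
    {"claw": 1, "tx": 0, "ty": 0, "tz": 0.001, "ax": 0, "ay": 0, "az": 0},
    {"claw": 1, "tx": 0, "ty": 0, "tz": 0.001, "ax": 0, "ay": 0, "az": 0},
    {"claw": 1, "tx": 0, "ty": 0, "tz": 0, "ax": 0, "ay": 0, "az": 0},
    {"claw": 1, "tx": 0, "ty": 0, "tz": 0, "ax": 0, "ay": 0, "az": 0},
    {"claw": 1, "tx": 0, "ty": 0, "tz": 0, "ax": 0, "ay": 0, "az": 0},
    {"claw": 1, "tx": 0, "ty": 0, "tz": 0, "ax": 0, "ay": 0, "az": 0},
    {"claw": 1, "tx": 0, "ty": 0, "tz": 0, "ax": 0, "ay": 0, "az": 0},
    {"claw": 1, "tx": 0, "ty": 0, "tz": 0, "ax": 0, "ay": 0, "az": 0},
    {"claw": 1, "tx": 0, "ty": 0, "tz": 0, "ax": 0, "ay": 0, "az": 0}
  ]
}}

```text
clock: 14.78
tcp_pos: [0.482, -0.4184, 0.3069]
orientation: [2.998, 0.939, -0.0]
contact_force: [-3.9, 1.1, 3.5]
grip_width: 0.0176
gripper_force: 59.5
```

```bash
python3 -c "
from h import *
st()"
```

```text
t 14.78 tcp [ 0.482  -0.4184  0.3069] yaw 34.78 z [-2.e-04 -2.e-04 -1.e+00] F [-3.9  1.1  3.5] M [0.18 0.88 0.1 ] w 0.0176 g 59.5 j7 -0.42
```

Call:
{"fn": "arm_command", "kwargs": {
  "plan": [
    {"claw": 1, "tx": -0.0006, "ty": -0.0004, "tz": 0, "ax": 0, "ay": 0, "az": 0},
    {"claw": 1, "tx": 0, "ty": 0, "tz": 0.0005, "ax": 0, "ay": 0, "az": 0},
    {"claw": 1, "tx": 0, "ty": 0, "tz": 0, "ax": 0, "ay": 0, "az": 0},
    {"claw": 1, "tx": 0, "ty": 0, "tz": 0, "ax": 0, "ay": 0, "az": 0},
    {"claw": 1, "tx": 0, "ty": 0, "tz": 0, "ax": 0, "ay": 0, "az": 0},
    {"claw": 1, "tx": 0, "ty": 0, "tz": 0, "ax": 0, "ay": 0, "az": 0},
    {"claw": 1, "tx": 0, "ty": 0, "tz": 0, "ax": 0, "ay": 0, "az": 0},
    {"claw": 1, "tx": 0, "ty": 0, "tz": 0, "ax": 0, "ay": 0, "az": 0},
    {"claw": 1, "tx": 0, "ty": 0, "tz": 0, "ax": 0, "ay": 0, "az": 0},
    {"claw": 1, "tx": 0, "ty": 0, "tz": 0, "ax": 0, "ay": 0, "az": 0}
  ]
}}

```text
clock: 15.62
tcp_pos: [0.4817, -0.4184, 0.3068]
orientation: [2.997, 0.939, 0.001]
contact_force: [-4.1, 0.4, 5.6]
grip_width: 0.0175
gripper_force: 59.9
```

```bash
python3 -c "
from h import *
st()"
```

```text
t 15.62 tcp [ 0.4817 -0.4184  0.3068] yaw 34.79 z [ 9.e-04 -6.e-04 -1.e+00] F [-4.1  0.4  5.6] M [0.29 0.77 0.03] w 0.0175 g 59.9 j7 -0.42
```

Call:
{"fn": "arm_command", "kwargs": {
  "plan": [
    {"claw": 1, "tx": -0.0008, "ty": -0.0006, "tz": 0, "ax": 0, "ay": 0, "az": 0},
    {"claw": 1, "tx": 0, "ty": 0, "tz": 0, "ax": 0, "ay": 0, "az": 0},
    {"claw": 1, "tx": 0, "ty": 0, "tz": 0, "ax": 0, "ay": 0, "az": 0},
    {"claw": 1, "tx": 0, "ty": 0, "tz": 0, "ax": 0, "ay": 0, "az": 0},
    {"claw": 1, "tx": 0, "ty": 0, "tz": 0, "ax": 0, "ay": 0, "az": 0},
    {"claw": 1, "tx": 0, "ty": 0, "tz": 0, "ax": 0, "ay": 0, "az": 0},
    {"claw": 1, "tx": 0, "ty": 0, "tz": 0, "ax": 0, "ay": 0, "az": 0},
    {"claw": 1, "tx": 0, "ty": 0, "tz": 0, "ax": 0, "ay": 0, "az": 0},
    {"claw": 1, "tx": 0, "ty": 0, "tz": 0, "ax": 0, "ay": 0, "az": 0},
    {"claw": 1, "tx": 0, "ty": 0, "tz": 0, "ax": 0, "ay": 0, "az": 0}
  ]
}}

```text
clock: 16.45
tcp_pos: [0.4813, -0.4183, 0.3069]
orientation: [2.996, 0.939, 0.003]
contact_force: [0.7, -0.7, 5.7]
grip_width: 0.018
gripper_force: 59.8
```

```bash
python3 -c "
from h import *
st()"
```

```text
t 16.45 tcp [ 0.4813 -0.4183  0.3069] yaw 34.82 z [ 2.2e-03 -9.0e-04 -1.0e+00] F [ 0.7 -0.7  5.7] M [ 0.09 -0.2  -0.01] w 0.018 g 59.8 j7 -0.42
```

Lateral force is gone and there's about 8 N of press on the ring. I turn backwards gently.

Call:
{"fn": "arm_command", "kwargs": {
  "plan": [
    {"claw": 1, "tx": 0, "ty": 0, "tz": 0, "ax": 0, "ay": 0, "az": -1.5},
    {"claw": 1, "tx": 0, "ty": 0, "tz": 0, "ax": 0, "ay": 0, "az": -1.5},
    {"claw": 1, "tx": 0, "ty": 0, "tz": 0, "ax": 0, "ay": 0, "az": -1.5},
    {"claw": 1, "tx": 0, "ty": 0, "tz": 0, "ax": 0, "ay": 0, "az": -1.5},
    {"claw": 1, "tx": 0, "ty": 0, "tz": 0, "ax": 0, "ay": 0, "az": -1.5},
    {"claw": 1, "tx": 0, "ty": 0, "tz": 0, "ax": 0, "ay": 0, "az": -1.5},
    {"claw": 1, "tx": 0, "ty": 0, "tz": 0, "ax": 0, "ay": 0, "az": -1.5},
    {"claw": 1, "tx": 0, "ty": 0, "tz": 0, "ax": 0, "ay": 0, "az": -1.5},
    {"claw": 1, "tx": 0, "ty": 0, "tz": 0, "ax": 0, "ay": 0, "az": 0},
    {"claw": 1, "tx": 0, "ty": 0, "tz": 0, "ax": 0, "ay": 0, "az": 0}
  ]
}}

```text
clock: 17.28
tcp_pos: [0.4811, -0.4184, 0.3068]
orientation: [2.881, 1.247, 0.002]
contact_force: [0.5, -0.7, 5.5]
grip_width: 0.0178
gripper_force: 59.8
```

```bash
python3 -c "
from h import *
st()"
```

```text
t 17.28 tcp [ 0.4811 -0.4184  0.3068] yaw 46.82 z [ 0.002 -0.001 -1.   ] F [ 0.5 -0.7  5.5] M [0.08 0.01 0.05] w 0.0178 g 59.8 j7 -0.23
```

Call:
{"fn": "arm_command", "kwargs": {
  "plan": [
    {"claw": 1, "tx": 0, "ty": 0, "tz": 0, "ax": 0, "ay": 0, "az": -1.5},
    {"claw": 1, "tx": 0, "ty": 0, "tz": 0, "ax": 0, "ay": 0, "az": -1.5},
    {"claw": 1, "tx": 0, "ty": 0, "tz": 0, "ax": 0, "ay": 0, "az": -1.5},
    {"claw": 1, "tx": 0, "ty": 0, "tz": 0, "ax": 0, "ay": 0, "az": -1.5},
    {"claw": 1, "tx": 0, "ty": 0, "tz": 0, "ax": 0, "ay": 0, "az": -1.5},
    {"claw": 1, "tx": 0, "ty": 0, "tz": 0, "ax": 0, "ay": 0, "az": -1.5},
    {"claw": 1, "tx": 0, "ty": 0, "tz": 0, "ax": 0, "ay": 0, "az": -1.5},
    {"claw": 1, "tx": 0, "ty": 0, "tz": 0, "ax": 0, "ay": 0, "az": 0},
    {"claw": 1, "tx": 0, "ty": 0, "tz": 0, "ax": 0, "ay": 0, "az": 0},
    {"claw": 1, "tx": 0, "ty": 0, "tz": 0, "ax": 0, "ay": 0, "az": 0}
  ]
}}

```text
clock: 18.12
tcp_pos: [0.4811, -0.4184, 0.3068]
orientation: [2.755, 1.506, 0.002]
contact_force: [0.2, 0.3, 4.6]
grip_width: 0.0177
gripper_force: 59.8
```

```bash
python3 -c "
from h import *
st()"
```

```text
t 18.12 tcp [ 0.4811 -0.4184  0.3068] yaw 57.31 z [ 0.002  -0.0011 -1.    ] F [0.2 0.3 4.6] M [-0.01 -0.01  0.04] w 0.0177 g 59.8 j7 -0.07
```

Call:
{"fn": "arm_command", "kwargs": {
  "plan": [
    {"claw": 1, "tx": 0, "ty": 0, "tz": 0, "ax": 0, "ay": 0, "az": -1},
    {"claw": 1, "tx": 0, "ty": 0, "tz": 0, "ax": 0, "ay": 0, "az": -1},
    {"claw": 1, "tx": 0, "ty": 0, "tz": 0, "ax": 0, "ay": 0, "az": -1},
    {"claw": 1, "tx": 0, "ty": 0, "tz": 0, "ax": 0, "ay": 0, "az": -1},
    {"claw": 1, "tx": 0, "ty": 0, "tz": 0, "ax": 0, "ay": 0, "az": -1},
    {"claw": 1, "tx": 0, "ty": 0, "tz": 0, "ax": 0, "ay": 0, "az": -1},
    {"claw": 1, "tx": 0, "ty": 0, "tz": 0, "ax": 0, "ay": 0, "az": -1},
    {"claw": 1, "tx": 0, "ty": 0, "tz": 0, "ax": 0, "ay": 0, "az": -1},
    {"claw": 1, "tx": 0, "ty": 0, "tz": 0, "ax": 0, "ay": 0, "az": -1},
    {"claw": 1, "tx": 0, "ty": 0, "tz": 0, "ax": 0, "ay": 0, "az": 0}
  ]
}}

```text
clock: 18.95
tcp_pos: [0.4811, -0.4185, 0.3068]
orientation: [2.628, 1.718, 0.002]
contact_force: [0.5, 0.2, 5.0]
grip_width: 0.0178
gripper_force: 59.8
```

```bash
python3 -c "
from h import *
st()"
```

```text
t 18.95 tcp [ 0.4811 -0.4185  0.3068] yaw 66.34 z [ 0.002 -0.001 -1.   ] F [0.5 0.2 5. ] M [-0.02 -0.04  0.  ] w 0.0178 g 59.8 j7 0.07
```

Call:
{"fn": "arm_command", "kwargs": {
  "plan": [
    {"claw": 1, "tx": 0, "ty": 0, "tz": 0, "ax": 0, "ay": 0, "az": -1},
    {"claw": 1, "tx": 0, "ty": 0, "tz": 0, "ax": 0, "ay": 0, "az": -1},
    {"claw": 1, "tx": 0, "ty": 0, "tz": 0, "ax": 0, "ay": 0, "az": -1},
    {"claw": 1, "tx": 0, "ty": 0, "tz": 0, "ax": 0, "ay": 0, "az": -1},
    {"claw": 1, "tx": 0, "ty": 0, "tz": 0, "ax": 0, "ay": 0, "az": -1},
    {"claw": 1, "tx": 0, "ty": 0, "tz": 0, "ax": 0, "ay": 0, "az": -1},
    {"claw": 1, "tx": 0, "ty": 0, "tz": 0, "ax": 0, "ay": 0, "az": -1},
    {"claw": 1, "tx": 0, "ty": 0, "tz": 0, "ax": 0, "ay": 0, "az": -1},
    {"claw": 1, "tx": 0, "ty": 0, "tz": 0, "ax": 0, "ay": 0, "az": 0},
    {"claw": 1, "tx": 0, "ty": 0, "tz": 0, "ax": 0, "ay": 0, "az": 0}
  ]
}}

```text
clock: 19.78
tcp_pos: [0.4804, -0.418, 0.3054]
orientation: [-2.503, -1.897, -0.0]
contact_force: [2.0, -2.1, -2.4]
grip_width: 0.0176
gripper_force: 58.8
```

```bash
python3 -c "
from h import *
st()"
```

```text
t 19.78 tcp [ 0.4804 -0.418   0.3054] yaw 74.31 z [-5.e-04  8.e-04 -1.e+00] F [ 2.  -2.1 -2.4] M [-0.1  -0.52 -0.01] w 0.0176 g 58.8 j7 0.19
```

The lugs have dropped: pressure is gone at yaw 74°, as predicted. I turn 2° more backwards and lower into the slots.

Call:
{"fn": "arm_command", "kwargs": {
  "plan": [
    {"claw": 1, "tx": -0.0002, "ty": 0.0005, "tz": 0, "ax": 0, "ay": 0, "az": -1},
    {"claw": 1, "tx": 0, "ty": 0, "tz": 0.001, "ax": 0, "ay": 0, "az": -1},
    {"claw": 1, "tx": 0, "ty": 0, "tz": 0.001, "ax": 0, "ay": 0, "az": 0},
    {"claw": 1, "tx": 0, "ty": 0, "tz": 0.001, "ax": 0, "ay": 0, "az": 0},
    {"claw": 1, "tx": 0, "ty": 0, "tz": 0.001, "ax": 0, "ay": 0, "az": 0},
    {"claw": 1, "tx": 0, "ty": 0, "tz": 0, "ax": 0, "ay": 0, "az": 0},
    {"claw": 1, "tx": 0, "ty": 0, "tz": 0, "ax": 0, "ay": 0, "az": 0},
    {"claw": 1, "tx": 0, "ty": 0, "tz": 0, "ax": 0, "ay": 0, "az": 0},
    {"claw": 1, "tx": 0, "ty": 0, "tz": 0, "ax": 0, "ay": 0, "az": 0},
    {"claw": 1, "tx": 0, "ty": 0, "tz": 0, "ax": 0, "ay": 0, "az": 0}
  ]
}}

```text
clock: 20.62
tcp_pos: [0.4808, -0.4186, 0.3022]
orientation: [-2.471, -1.94, 0.0]
contact_force: [-0.1, 0.3, -2.2]
grip_width: 0.0179
gripper_force: 58.8
```

```bash
python3 -c "
from h import *
st()"
```

```text
t 20.62 tcp [ 0.4808 -0.4186  0.3022] yaw 76.29 z [-2.e-04 -0.e+00 -1.e+00] F [-0.1  0.3 -2.2] M [-0.02  0.01  0.04] w 0.0179 g 58.8 j7 0.22
```

Call:
{"fn": "arm_command", "kwargs": {
  "plan": [
    {"claw": 1, "tx": 0, "ty": 0, "tz": 0.001, "ax": 0, "ay": 0, "az": 0},
    {"claw": 1, "tx": 0, "ty": 0, "tz": 0.001, "ax": 0, "ay": 0, "az": 0},
    {"claw": 1, "tx": 0, "ty": 0, "tz": 0.001, "ax": 0, "ay": 0, "az": 0},
    {"claw": 1, "tx": 0, "ty": 0, "tz": 0.001, "ax": 0, "ay": 0, "az": 0},
    {"claw": 1, "tx": 0, "ty": 0, "tz": 0, "ax": 0, "ay": 0, "az": 0},
    {"claw": 1, "tx": 0, "ty": 0, "tz": 0, "ax": 0, "ay": 0, "az": 0},
    {"claw": 1, "tx": 0, "ty": 0, "tz": 0, "ax": 0, "ay": 0, "az": 0},
    {"claw": 1, "tx": 0, "ty": 0, "tz": 0, "ax": 0, "ay": 0, "az": 0},
    {"claw": 1, "tx": 0, "ty": 0, "tz": 0, "ax": 0, "ay": 0, "az": 0},
    {"claw": 1, "tx": 0, "ty": 0, "tz": 0, "ax": 0, "ay": 0, "az": 0}
  ]
}}

```text
clock: 21.45
tcp_pos: [0.481, -0.4186, 0.2984]
orientation: [2.47, 1.94, 0.0]
contact_force: [-0.4, 0.0, 2.9]
grip_width: 0.0175
gripper_force: 59.3
```

```bash
python3 -c "
from h import *
st()"
```

```text
t 21.45 tcp [ 0.481  -0.4186  0.2984] yaw 76.29 z [ 3.e-04 -2.e-04 -1.e+00] F [-0.4  0.   2.9] M [0.11 0.22 0.06] w 0.0175 g 59.3 j7 0.22
```

Dropped into the slots. Now I screw clockwise, following the thread down.

Call:
{"fn": "arm_command", "kwargs": {
  "plan": [
    {"claw": 1, "tx": 0, "ty": 0, "tz": 0.0001, "ax": 0, "ay": 0, "az": 1.5},
    {"claw": 1, "tx": 0, "ty": 0, "tz": 0.0001, "ax": 0, "ay": 0, "az": 1.5},
    {"claw": 1, "tx": 0, "ty": 0, "tz": 0.0001, "ax": 0, "ay": 0, "az": 1.5},
    {"claw": 1, "tx": 0, "ty": 0, "tz": 0.0001, "ax": 0, "ay": 0, "az": 1.5},
    {"claw": 1, "tx": 0, "ty": 0, "tz": 0.0001, "ax": 0, "ay": 0, "az": 1.5},
    {"claw": 1, "tx": 0, "ty": 0, "tz": 0.0001, "ax": 0, "ay": 0, "az": 1.5},
    {"claw": 1, "tx": 0, "ty": 0, "tz": 0.0001, "ax": 0, "ay": 0, "az": 1.5},
    {"claw": 1, "tx": 0, "ty": 0, "tz": 0.0001, "ax": 0, "ay": 0, "az": 1.5},
    {"claw": 1, "tx": 0, "ty": 0, "tz": 0, "ax": 0, "ay": 0, "az": 0},
    {"claw": 1, "tx": 0, "ty": 0, "tz": 0, "ax": 0, "ay": 0, "az": 0}
  ]
}}

```text
clock: 22.28
tcp_pos: [0.4813, -0.4187, 0.2983]
orientation: [2.66, 1.669, 0.001]
contact_force: [-0.9, 0.3, 7.6]
grip_width: 0.0173
gripper_force: 60.0
```

```bash
python3 -c "
from h import *
st()"
```

```text
t 22.28 tcp [ 0.4813 -0.4187  0.2983] yaw 64.2 z [ 0.0013 -0.0011 -1.    ] F [-0.9  0.3  7.6] M [ 0.12  0.21 -0.  ] w 0.0173 g 60.0 j7 0.03
```

Call:
{"fn": "arm_command", "kwargs": {
  "plan": [
    {"claw": 1, "tx": 0, "ty": 0, "tz": 0, "ax": 0, "ay": 0, "az": 1.5},
    {"claw": 1, "tx": 0, "ty": 0, "tz": 0.0001, "ax": 0, "ay": 0, "az": 1.5},
    {"claw": 1, "tx": 0, "ty": 0, "tz": 0, "ax": 0, "ay": 0, "az": 1.5},
    {"claw": 1, "tx": 0, "ty": 0, "tz": 0.0001, "ax": 0, "ay": 0, "az": 1.5},
    {"claw": 1, "tx": 0, "ty": 0, "tz": 0.0001, "ax": 0, "ay": 0, "az": 1.5},
    {"claw": 1, "tx": 0, "ty": 0, "tz": 0.0001, "ax": 0, "ay": 0, "az": 1.5},
    {"claw": 1, "tx": 0, "ty": 0, "tz": 0.0001, "ax": 0, "ay": 0, "az": 1.5},
    {"claw": 1, "tx": 0, "ty": 0, "tz": 0.0001, "ax": 0, "ay": 0, "az": 1.5},
    {"claw": 1, "tx": 0, "ty": 0, "tz": 0, "ax": 0, "ay": 0, "az": 1.5},
    {"claw": 1, "tx": 0, "ty": 0, "tz": 0, "ax": 0, "ay": 0, "az": 0}
  ]
}}

```text
clock: 23.12
tcp_pos: [0.4813, -0.4185, 0.2974]
orientation: [2.839, 1.343, 0.001]
contact_force: [-0.9, -0.3, 4.5]
grip_width: 0.0176
gripper_force: 59.8
```

```bash
python3 -c "
from h import *
st()"
```

```text
t 23.12 tcp [ 0.4813 -0.4185  0.2974] yaw 50.64 z [ 1.1e-03 -6.0e-04 -1.0e+00] F [-0.9 -0.3  4.5] M [ 0.13  0.09 -0.04] w 0.0176 g 59.8 j7 -0.18
```

Call:
{"fn": "arm_command", "kwargs": {
  "plan": [
    {"claw": 1, "tx": 0, "ty": 0, "tz": 0.0001, "ax": 0, "ay": 0, "az": 2},
    {"claw": 1, "tx": 0, "ty": 0, "tz": 0.0001, "ax": 0, "ay": 0, "az": 2},
    {"claw": 1, "tx": 0, "ty": 0, "tz": 0.0001, "ax": 0, "ay": 0, "az": 2},
    {"claw": 1, "tx": 0, "ty": 0, "tz": 0.0001, "ax": 0, "ay": 0, "az": 2},
    {"claw": 1, "tx": 0, "ty": 0, "tz": 0.0001, "ax": 0, "ay": 0, "az": 2},
    {"claw": 1, "tx": 0, "ty": 0, "tz": 0.0001, "ax": 0, "ay": 0, "az": 2},
    {"claw": 1, "tx": 0, "ty": 0, "tz": 0.0001, "ax": 0, "ay": 0, "az": 2},
    {"claw": 1, "tx": 0, "ty": 0, "tz": 0.0001, "ax": 0, "ay": 0, "az": 2},
    {"claw": 1, "tx": 0, "ty": 0, "tz": 0.0001, "ax": 0, "ay": 0, "az": 2},
    {"claw": 1, "tx": 0, "ty": 0, "tz": 0, "ax": 0, "ay": 0, "az": 0}
  ]
}}

```text
clock: 23.95
tcp_pos: [0.4811, -0.4183, 0.2962]
orientation: [3.015, 0.883, 0.0]
contact_force: [-1.3, 1.3, 4.9]
grip_width: 0.0176
gripper_force: 59.7
```

```bash
python3 -c "
from h import *
st()"
```

```text
t 23.95 tcp [ 0.4811 -0.4183  0.2962] yaw 32.67 z [ 3.e-04 -0.e+00 -1.e+00] F [-1.3  1.3  4.9] M [ 0.27  0.07 -0.03] w 0.0176 g 59.7 j7 -0.45
```

Call:
{"fn": "arm_command", "kwargs": {
  "plan": [
    {"claw": 1, "tx": 0, "ty": 0, "tz": 0.0001, "ax": 0, "ay": 0, "az": 1},
    {"claw": 1, "tx": 0, "ty": 0, "tz": 0.0001, "ax": 0, "ay": 0, "az": 1},
    {"claw": 1, "tx": 0, "ty": 0, "tz": 0, "ax": 0, "ay": 0, "az": 1},
    {"claw": 1, "tx": 0, "ty": 0, "tz": 0.0001, "ax": 0, "ay": 0, "az": 1},
    {"claw": 1, "tx": 0, "ty": 0, "tz": 0.0001, "ax": 0, "ay": 0, "az": 1},
    {"claw": 1, "tx": 0, "ty": 0, "tz": 0, "ax": 0, "ay": 0, "az": 1},
    {"claw": 1, "tx": 0, "ty": 0, "tz": 0.0001, "ax": 0, "ay": 0, "az": 1},
    {"claw": 1, "tx": 0, "ty": 0, "tz": 0.0001, "ax": 0, "ay": 0, "az": 1},
    {"claw": 1, "tx": 0, "ty": 0, "tz": 0, "ax": 0, "ay": 0, "az": 1},
    {"claw": 1, "tx": 0, "ty": 0, "tz": 0, "ax": 0, "ay": 0, "az": 0}
  ]
}}

```text
clock: 24.78
tcp_pos: [0.4809, -0.4183, 0.2955]
orientation: [-3.074, -0.645, 0.0]
contact_force: [-1.2, 2.2, 5.8]
grip_width: 0.0174
gripper_force: 59.9
```

```bash
python3 -c "
from h import *
st()"
```

```text
t 24.78 tcp [ 0.4809 -0.4183  0.2955] yaw 23.72 z [-1.e-04  4.e-04 -1.e+00] F [-1.2  2.2  5.8] M [ 0.48  0.23 -0.05] w 0.0174 g 59.9 j7 -0.58
```

Call:
{"fn": "arm_command", "kwargs": {
  "plan": [
    {"claw": 1, "tx": 0, "ty": -0.0002, "tz": 0.0001, "ax": 0, "ay": 0, "az": 1},
    {"claw": 1, "tx": 0, "ty": 0, "tz": 0.0001, "ax": 0, "ay": 0, "az": 1},
    {"claw": 1, "tx": 0, "ty": 0, "tz": 0, "ax": 0, "ay": 0, "az": 1},
    {"claw": 1, "tx": 0, "ty": 0, "tz": 0.0001, "ax": 0, "ay": 0, "az": 1},
    {"claw": 1, "tx": 0, "ty": 0, "tz": 0.0001, "ax": 0, "ay": 0, "az": 1},
    {"claw": 1, "tx": 0, "ty": 0, "tz": 0, "ax": 0, "ay": 0, "az": 1},
    {"claw": 1, "tx": 0, "ty": 0, "tz": 0, "ax": 0, "ay": 0, "az": 0},
    {"claw": 1, "tx": 0, "ty": 0, "tz": 0, "ax": 0, "ay": 0, "az": 0},
    {"claw": 1, "tx": 0, "ty": 0, "tz": 0, "ax": 0, "ay": 0, "az": 0},
    {"claw": 1, "tx": 0, "ty": 0, "tz": 0, "ax": 0, "ay": 0, "az": 0}
  ]
}}

```text
clock: 25.62
tcp_pos: [0.4809, -0.4181, 0.2952]
orientation: [-3.103, -0.485, -0.0]
contact_force: [-1.8, 2.3, 6.4]
grip_width: 0.0177
gripper_force: 60.0
```

```bash
python3 -c "
from h import *
st()"
```

```text
t 25.62 tcp [ 0.4809 -0.4181  0.2952] yaw 17.76 z [ 0.e+00  5.e-04 -1.e+00] F [-1.8  2.3  6.4] M [ 0.56  0.3  -0.06] w 0.0177 g 60.0 j7 -0.67
```

Call:
{"fn": "arm_command", "kwargs": {
  "plan": [
    {"claw": 1, "tx": 0, "ty": -0.0003, "tz": 0, "ax": 0, "ay": 0, "az": 1},
    {"claw": 1, "tx": 0, "ty": 0, "tz": 0.0001, "ax": 0, "ay": 0, "az": 1},
    {"claw": 1, "tx": 0, "ty": 0, "tz": 0, "ax": 0, "ay": 0, "az": 1},
    {"claw": 1, "tx": 0, "ty": 0, "tz": 0.0001, "ax": 0, "ay": 0, "az": 1},
    {"claw": 1, "tx": 0, "ty": 0, "tz": 0, "ax": 0, "ay": 0, "az": 1},
    {"claw": 1, "tx": 0, "ty": 0, "tz": 0, "ax": 0, "ay": 0, "az": 0},
    {"claw": 1, "tx": 0, "ty": 0, "tz": 0, "ax": 0, "ay": 0, "az": 0},
    {"claw": 1, "tx": 0, "ty": 0, "tz": 0, "ax": 0, "ay": 0, "az": 0},
    {"claw": 1, "tx": 0, "ty": 0, "tz": 0, "ax": 0, "ay": 0, "az": 0},
    {"claw": 1, "tx": 0, "ty": 0, "tz": 0, "ax": 0, "ay": 0, "az": 0}
  ]
}}

```text
clock: 26.45
tcp_pos: [0.4808, -0.4179, 0.2951]
orientation: [-3.122, -0.349, -0.0]
contact_force: [-1.5, 1.3, 6.5]
grip_width: 0.0174
gripper_force: 60.0
```

```bash
python3 -c "
from h import *
st()"
```

```text
t 26.45 tcp [ 0.4808 -0.4179  0.2951] yaw 12.75 z [ 3.e-04  3.e-04 -1.e+00] F [-1.5  1.3  6.5] M [ 0.48  0.23 -0.06] w 0.0174 g 60.0 j7 -0.75
```

Call:
{"fn": "arm_command", "kwargs": {
  "plan": [
    {"claw": 1, "tx": 0, "ty": 0, "tz": 0, "ax": 0, "ay": 0, "az": 1},
    {"claw": 1, "tx": 0, "ty": 0, "tz": 0, "ax": 0, "ay": 0, "az": 1},
    {"claw": 1, "tx": 0, "ty": 0, "tz": 0, "ax": 0, "ay": 0, "az": 1},
    {"claw": 1, "tx": 0, "ty": 0, "tz": 0, "ax": 0, "ay": 0, "az": 1},
    {"claw": 1, "tx": 0, "ty": 0, "tz": 0, "ax": 0, "ay": 0, "az": 1},
    {"claw": 1, "tx": 0, "ty": 0, "tz": 0, "ax": 0, "ay": 0, "az": 0},
    {"claw": 1, "tx": 0, "ty": 0, "tz": 0, "ax": 0, "ay": 0, "az": 0},
    {"claw": 1, "tx": 0, "ty": 0, "tz": 0, "ax": 0, "ay": 0, "az": 0},
    {"claw": 1, "tx": 0, "ty": 0, "tz": 0, "ax": 0, "ay": 0, "az": 0},
    {"claw": 1, "tx": 0, "ty": 0, "tz": 0, "ax": 0, "ay": 0, "az": 0}
  ]
}}

```text
clock: 27.28
tcp_pos: [0.4808, -0.4179, 0.2951]
orientation: [-3.134, -0.212, -0.0]
contact_force: [-0.3, 2.2, 7.2]
grip_width: 0.0176
gripper_force: 60.0
```

```bash
python3 -c "
from h import *
st()"
```

```text
t 27.28 tcp [ 0.4808 -0.4179  0.2951] yaw 7.76 z [ 2.e-04  4.e-04 -1.e+00] F [-0.3  2.2  7.2] M [ 0.49  0.27 -0.04] w 0.0176 g 60.0 j7 -0.83
```

Call:
{"fn": "arm_command", "kwargs": {
  "plan": [
    {"claw": 1, "tx": 0, "ty": 0, "tz": 0, "ax": 0, "ay": 0, "az": 1},
    {"claw": 1, "tx": 0, "ty": 0, "tz": 0, "ax": 0, "ay": 0, "az": 1},
    {"claw": 1, "tx": 0, "ty": 0, "tz": 0, "ax": 0, "ay": 0, "az": 1},
    {"claw": 1, "tx": 0, "ty": 0, "tz": 0, "ax": 0, "ay": 0, "az": 1},
    {"claw": 1, "tx": 0, "ty": 0, "tz": 0, "ax": 0, "ay": 0, "az": 0},
    {"claw": 1, "tx": 0, "ty": 0, "tz": 0, "ax": 0, "ay": 0, "az": 0},
    {"claw": 1, "tx": 0, "ty": 0, "tz": 0, "ax": 0, "ay": 0, "az": 0},
    {"claw": 1, "tx": 0, "ty": 0, "tz": 0, "ax": 0, "ay": 0, "az": 0},
    {"claw": 1, "tx": 0, "ty": 0, "tz": 0, "ax": 0, "ay": 0, "az": 0},
    {"claw": 1, "tx": 0, "ty": 0, "tz": 0, "ax": 0, "ay": 0, "az": 0}
  ]
}}

```text
clock: 28.12
tcp_pos: [0.4809, -0.4175, 0.295]
orientation: [-3.139, -0.104, 0.0]
contact_force: [-2.0, 2.2, 8.0]
grip_width: 0.0175
gripper_force: 60.1
```

```bash
python3 -c "
from h import *
st()"
```

```text
t 28.12 tcp [ 0.4809 -0.4175  0.295 ] yaw 3.81 z [-1.e-04  8.e-04 -1.e+00] F [-2.   2.2  8. ] M [0.72 0.37 0.19] w 0.0175 g 60.1 j7 -0.89
```

Torque has begun to rise. I nudge it slightly to confirm the stop.

Call:
{"fn": "arm_command", "kwargs": {
  "plan": [
    {"claw": 1, "tx": 0, "ty": -0.0002, "tz": 0, "ax": 0, "ay": 0, "az": 0.5},
    {"claw": 1, "tx": 0, "ty": 0, "tz": 0, "ax": 0, "ay": 0, "az": 0.5},
    {"claw": 1, "tx": 0, "ty": 0, "tz": 0, "ax": 0, "ay": 0, "az": 0},
    {"claw": 1, "tx": 0, "ty": 0, "tz": 0, "ax": 0, "ay": 0, "az": 0},
    {"claw": 1, "tx": 0, "ty": 0, "tz": 0, "ax": 0, "ay": 0, "az": 0},
    {"claw": 1, "tx": 0, "ty": 0, "tz": 0, "ax": 0, "ay": 0, "az": 0},
    {"claw": 1, "tx": 0, "ty": 0, "tz": 0, "ax": 0, "ay": 0, "az": 0},
    {"claw": 1, "tx": 0, "ty": 0, "tz": 0, "ax": 0, "ay": 0, "az": 0},
    {"claw": 1, "tx": 0, "ty": 0, "tz": 0, "ax": 0, "ay": 0, "az": 0},
    {"claw": 1, "tx": 0, "ty": 0, "tz": 0, "ax": 0, "ay": 0, "az": 0}
  ]
}}

```text
clock: 28.95
tcp_pos: [0.4809, -0.4174, 0.2951]
orientation: [-3.14, -0.078, 0.0]
contact_force: [-2.2, 2.6, 8.5]
grip_width: 0.0177
gripper_force: 60.2
```

```bash
python3 -c "
from h import *
st()"
```

```text
t 28.95 tcp [ 0.4809 -0.4174  0.2951] yaw 2.83 z [-2.e-04  7.e-04 -1.e+00] F [-2.2  2.6  8.5] M [0.74 0.37 0.31] w 0.0177 g 60.2 j7 -0.9
```

Call:
{"fn": "arm_command", "kwargs": {
  "plan": [
    {"claw": 1, "tx": 0, "ty": -0.0001, "tz": 0, "ax": 0, "ay": 0, "az": 0.5},
    {"claw": 1, "tx": 0, "ty": 0, "tz": 0, "ax": 0, "ay": 0, "az": 0.5},
    {"claw": 1, "tx": 0, "ty": 0, "tz": 0, "ax": 0, "ay": 0, "az": 0},
    {"claw": 1, "tx": 0, "ty": 0, "tz": 0, "ax": 0, "ay": 0, "az": 0},
    {"claw": 1, "tx": 0, "ty": 0, "tz": 0, "ax": 0, "ay": 0, "az": 0},
    {"claw": 1, "tx": 0, "ty": 0, "tz": 0, "ax": 0, "ay": 0, "az": 0},
    {"claw": 1, "tx": 0, "ty": 0, "tz": 0, "ax": 0, "ay": 0, "az": 0},
    {"claw": 1, "tx": 0, "ty": 0, "tz": 0, "ax": 0, "ay": 0, "az": 0},
    {"claw": 1, "tx": 0, "ty": 0, "tz": 0, "ax": 0, "ay": 0, "az": 0},
    {"claw": 1, "tx": 0, "ty": 0, "tz": 0, "ax": 0, "ay": 0, "az": 0}
  ]
}}

```text
clock: 29.78
tcp_pos: [0.4808, -0.4172, 0.295]
orientation: [-3.14, -0.051, 0.001]
contact_force: [-2.2, 2.7, 7.7]
grip_width: 0.0176
gripper_force: 60.2
```

```bash
python3 -c "
from h import *
st()"
```

```text
t 29.78 tcp [ 0.4808 -0.4172  0.295 ] yaw 1.84 z [-4.e-04  8.e-04 -1.e+00] F [-2.2  2.7  7.7] M [0.78 0.43 0.39] w 0.0176 g 60.2 j7 -0.92
```

The stop is confirmed: torque rises linearly to 0.39 N m with no further descent. I relax the twist and let go.

Call:
{"fn": "arm_command", "kwargs": {
  "plan": [
    {"claw": 1, "tx": 0, "ty": 0, "tz": 0, "ax": 0, "ay": 0, "az": -0.8},
    {"claw": 1, "tx": 0, "ty": 0, "tz": 0, "ax": 0, "ay": 0, "az": -0.8},
    {"claw": 1, "tx": 0, "ty": 0, "tz": 0, "ax": 0, "ay": 0, "az": -0.6},
    {"claw": 1, "tx": 0, "ty": 0, "tz": 0, "ax": 0, "ay": 0, "az": 0},
    {"claw": 0.8, "tx": 0, "ty": 0, "tz": 0, "ax": 0, "ay": 0, "az": 0},
    {"claw": 0.6, "tx": 0, "ty": 0, "tz": 0, "ax": 0, "ay": 0, "az": 0},
    {"claw": 0.3, "tx": 0, "ty": 0, "tz": 0, "ax": 0, "ay": 0, "az": 0},
    {"claw": 0, "tx": 0, "ty": 0, "tz": 0, "ax": 0, "ay": 0, "az": 0},
    {"claw": 0, "tx": 0, "ty": 0, "tz": 0, "ax": 0, "ay": 0, "az": 0},
    {"claw": 0, "tx": 0, "ty": 0, "tz": 0, "ax": 0, "ay": 0, "az": 0}
  ],
  "squeeze": 30
}}

```text
clock: 30.62
tcp_pos: [0.4806, -0.4179, 0.2943]
orientation: [-3.14, -0.109, 0.001]
contact_force: [-0.2, 0.0, -0.5]
grip_width: 0.0768
gripper_force: 0.0
```

```bash
python3 -c "
from h import *
st()"
```

```text
t 30.62 tcp [ 0.4806 -0.4179  0.2943] yaw 3.98 z [-4.e-04  2.e-04 -1.e+00] F [-0.2  0.  -0.5] M [-0.   -0.   -0.01] w 0.0768 g 0.0 j7 -0.88
```

Call:
{"fn": "arm_command", "kwargs": {
  "plan": [
    {"claw": 0, "tx": 0, "ty": 0, "tz": -0.005, "ax": 0, "ay": 0, "az": 0},
    {"claw": 0, "tx": 0, "ty": 0, "tz": -0.01, "ax": 0, "ay": 0, "az": 0},
    {"claw": 0, "tx": 0, "ty": 0, "tz": -0.02, "ax": 0, "ay": 0, "az": 0},
    {"claw": 0, "tx": 0, "ty": 0, "tz": -0.02, "ax": 0, "ay": 0, "az": 0},
    {"claw": 0, "tx": -0.015, "ty": 0.015, "tz": -0.02, "ax": 0, "ay": 0, "az": 0},
    {"claw": 0, "tx": -0.03, "ty": 0.028, "tz": -0.01, "ax": 0, "ay": 0, "az": 0},
    {"claw": 0, "tx": -0.03, "ty": 0.028, "tz": 0, "ax": 0, "ay": 0, "az": 0},
    {"claw": 0, "tx": -0.03, "ty": 0.028, "tz": 0, "ax": 0, "ay": 0, "az": 0},
    {"claw": 0, "tx": -0.02, "ty": 0.02, "tz": 0, "ax": 0, "ay": 0, "az": 0},
    {"claw": 0, "tx": 0, "ty": 0, "tz": 0, "ax": 0, "ay": 0, "az": 0}
  ]
}}

```text
clock: 31.45
tcp_pos: [0.3575, -0.5506, 0.3811]
orientation: [3.136, 0.092, -0.005]
contact_force: [-0.6, -0.8, 1.2]
grip_width: 0.0859
gripper_force: 0.0
```

```bash
python3 - <<'E'
from h import *
st()
est('cap_grip',[.481,-.4175,.136],3); est('cap_rim',[.481,-.4175,.082],2)
a=snap('side','s3.png'); b=snap('top','t3.png')
c=np.hstack([cv2.resize(a[110:250,370:510],(400,400)),cv2.resize(b[285:365,400:480],(400,400),interpolation=cv2.INTER_CUBIC)])
cv2.imwrite('pics/fin.png',c[:,:,::-1])
g=b[285:365,400:480]
m=(g.max(2)<90).astype(np.uint8); n,l,s,ce=cv2.connectedComponentsWithStats(m)
for k in range(1,n):
    if s[k,4]>40:
        P=np.array([ray('top',x+400,y+285,.148)[:2] for y,x in np.argwhere(l==k)]); v=np.linalg.svd(P-P.mean(0),full_matrices=False)[2][0]; print(s[k],P.mean(0).round(4),np.degrees(np.arctan2(v[1],v[0])))
E
```

```text
t 31.45 tcp [ 0.3575 -0.5506  0.3811] yaw 3.36 z [-0.0029 -0.0048 -1.    ] F [-0.6 -0.8  1.2] M [0.01 0.08 0.01] w 0.0859 g 0.0 j7 -0.59
cap_grip side [ 0.4811 -0.4176  0.1362] [0.0013 0.0015 0.0002] 3
cap_grip top [ 0.4824 -0.4175  0.139 ] [0.0021 0.0007 0.0008] 3
cap_grip [ 0.4817 -0.4176  0.1376]
cap_rim side [ 0.4821 -0.4164  0.0769] [0.0026 0.0002 0.0028] 2
cap_rim top [ 0.4794 -0.4159  0.0851] [0.0011 0.0007 0.0013] 2
cap_rim [ 0.4807 -0.4162  0.081 ]
[  0   8  10  61 287] [ 0.4921 -0.3229] 178.70048218759072
```

View pics/fin.png

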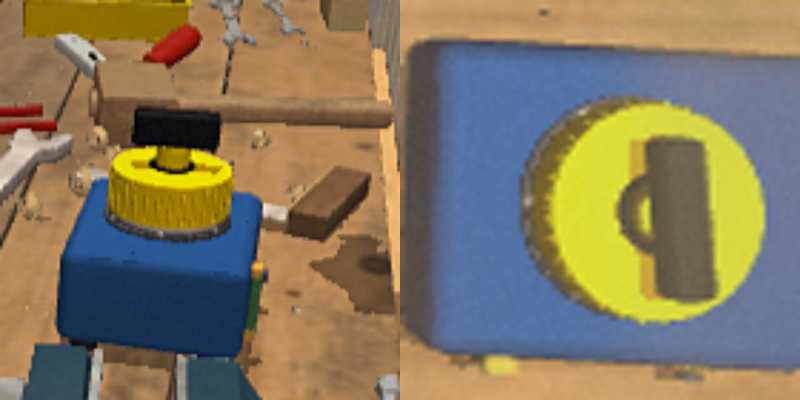

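The left half shows the cap level and low on the neck at about (170,190), clear of the gripper. The right half shows the bar at about 6° yaw, which fits the stop angle found. Handing in.

```bash
python3 -c "
from h import *
print(r.hand_in())"
```

```text
the job is handed in; nothing more can be done
None
```

The yellow cap is screwed down onto the blue tank's neck against its stop (last torque reading 0.39 N m) and released. The gripper is clear, the hammer and nail tin were not touched, and the job was handed in at about 33 s; no verdict came back.

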